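# Push up the enclosure's sliding window to its marker

### The job

Push the counterweighted window of the bench enclosure up from beneath its lip until the pointer on the lip's end is level with the marker clip on the post, then let go and draw back; the window stays where it is left. Push only, with the outside of the fingers: do not pinch the lip, keep off the clear pane and the marker clip, and leave the dish, the jar and the tube block where they stand.

Things in the scene. Friction and masses are not known exactly. Their poses are not given: they have to be found in the camera images.
- enclosure: Fixed bench enclosure, 340 mm deep, 460 wide, 385 tall, open back; sloped posts 30 mm wide centred 200 mm left and right. Origin: middle of its front foot, at table height; x level into the enclosure, away from the robot, y to its left, z up. The front leans back 30 degrees: the window slides along u = (0.5, 0, 0.866) in this frame, above an opening about 120 mm high
- sash (a joint): The window's position along the slope in m: 0 = lowest, grows as it goes up, stops at 0.15. The sliding part weighs about 0.9 kg and is balanced by counterweights; it moves with about 3 N of friction (2 to 5 N of push along the slope) and stays where it is left
- lip_edge (a point): Middle of the front lower edge (nearest the robot) of the black lip strip along the window's lower edge: 300 mm long, 58 deep, 14 thick, standing out 45 mm from the window. Its flat underside is pushed on: 150 mm to either side and 58 mm inward along +x. Axes: z up the slope (u), y left, x square to the window, inward and down (0.866, 0, -0.5 in the enclosure's frame)
- lip_top (a point): Middle of the top face of the aluminium cover, 290 x 44 x 5 mm, on the lip strip, 19 mm above the lip's underside and set back 8 mm from its front edge; axes as lip_edge. Pressing on it and on the underside at once is pinching
- pane_mid (a point): Centre of the window's clear pane, 330 mm wide, 131 tall (along the slope), 5 thick, which starts 20 mm up the slope from the lip's underside; axes as lip_edge; it moves with the window and must not be touched
- window_pointer (a point): Outer tip of the small steel pointer (3 mm thick) at the right-hand end (-y of the enclosure) of the lip; z points up the slope. It moves with the window, 7 mm up the slope from the lip's underside
- marker_tip (a point): Inner tip of the steel marker clip (16 x 44 x 16 mm block, 3 mm thick point, black clamp screw) clamped at a varying height on the right-hand (-y) sloped post. z points up the slope. The window is at the marked height when window_pointer has no offset from marker_tip along the slope; sideways they pass about 5 mm apart
- dish_mid (a point): Centre of a closed culture dish, 64 mm across, 15 mm tall, on the black warm plate inside the enclosure; leave it alone
- jar_mid (a point): Centre of a jar, 52 mm across, 75 mm tall, standing on the table in front of one of the posts; leave it alone
- tube_block_mid (a point): Centre of an aluminium tube block, 70 x 70 x 45 mm, on the table in front of the other post; leave it alone

How it is judged (in metres and radians):
On the way:
1. the fingers push on the lip's underside as the window comes within 25 mm of the marked height (contact force between the fingers and sash_c0 above 0.5 N and z of window_pointer in the frame of marker_tip above -0.025 m), for 0.1 s.
At the end, for the whole second after the job is handed in: The window is at rest with its pointer within 6 mm, along the slope, of the marker clip's tip; the marker clip has not shifted (4 mm) and the dish, jar and tube block are within 15 mm of where they stood (z of window_pointer in the frame of marker_tip between -0.006 and 0.006 m and velocity of joint sash between -0.005 and 0.005 m/s and distance of marker_tip from where it was at the start of the episode below 0.004 m and distance of each of dish_mid, jar_mid, tube_block_mid from where it was at the start of the episode below 0.015 m); the robot touches nothing.
It fails at once if the window's lip was pinched: the robot pressed on its top and its underside at once (contact force between the fingers and sash_c1 above 0.7 N and contact force between the fingers and sash_c0 above 0.7 N).
It fails at once if the robot touched the clear pane (contact force between any of the fingers, the arm and sash_c2 above 1 N).
It fails at once if the marker clip was shifted (distance of marker_tip from where it was at the start of the episode above 0.004 m).
It fails at once if the dish, the jar or the tube block was pushed, lifted or carried more than 15 mm (distance of any of dish_mid, jar_mid, tube_block_mid from where it was at the start of the episode above 0.015 m).
It also fails if it takes over 38 s, if anything falls off the work surface, if the arm or the gripper's body presses on something with over 40 N, if the wrist force passes 120 N, or if a joint passes its speed limit or range.

### The arm

A 6-joint arm with a two-finger parallel gripper is mounted at the origin on the work surface. World frame = base frame: x ahead of the robot, y to its left, z up, the work surface at z = 0. Lengths are in mm, angles in degrees, forces in N, time in s.
With the tool pointing down it reaches from about 325 to 900 mm from the base axis. Payload 3.5 kg.
Tool frame: the origin (TCP) lies on the mounting face of the last link; the fingertips stand 173 mm ahead of it and the grasp point (between the pads) lies 155 mm ahead of it; x points along the fingers, y is the direction in which the jaws open and shut, and the axes are right-handed (so a half turn about x gives the same grasp; the last joint's range is limited). The gripper opens to 85 mm and grips with 20 to 120 N. Pads are 22 mm wide; open, the fingers measure 114 mm over their backs; the gripper's body (76 mm by 85 mm) begins 54 mm behind the grasp point. The pads swing forward as they close: fully open they stand 13 mm farther back than shut.
Start: joints at [-71.413, 15.837, -1.513, 72.651, 0, 84.076], TCP at [259.282, -568.679, 404.713] pointing down, gripper open.
Joint ranges: [-178.77, 178.77], [-48.84, 107.48], [-61.69, 71.31], [-111.58, 123.2], [-90, 87.43], [-180, 180]. Speed limits (degrees/s): [147.25, 147.25, 180, 180, 180, 180].

### API

Orientations are given as a 3x3 rotation matrix whose columns are the frame's x, y, z axes.
In Python, from rig import env gives the robot as it stands.
- The arm moves only by the tool move_arm, never from a script. Its argument "increments" is a list of rows, each a list of 7 numbers: the shift along the tool's x, y, z scaled (see below), then the turn, a rotation vector about the tool's x, y, z scaled (see below), then the opening, from -1 (shut) to 1 (fully open). In form: [[tx, ty, tz, rx, ry, rz, hand], ...]. A call has 1 to 5 rows; each row shifts and turns the commanded pose from where the row before left it, along the tool's axes as they then stand; what a row does not reach is not made up. The controller multiplies each number of a shift by 0.02 m and each number of a turn by 8 degrees. A row lasts 1/8 s, in which the tool goes at most 62.5 mm and 10.7 degrees, less where a joint would pass 70% of its speed; a pose out of reach is approached as far as the arm can. A call with a number of a shift or a turn outside -1 to 1 is refused whole. A call with a gripper value outside its range is refused whole. The fingers move at their own pace and stop on an object; the grip force is fixed at half the most. Time passes only in rows, so rows that do not move let the fingers close. It gives the time, the measured TCP pose, the force and the opening at its end, in the units of the state.
- env.observe(): the state, without advancing time (a new reading comes with each control period).
- env.get_image(name): name is "scene" or "top"; returns a dict with "pixels" (420x560x3 uint8, red, green, blue), "mtx" (3x3 intrinsics, pixels), "dist_coeffs" ([k1, k2, p1, p2, k3] as OpenCV has them; the pictures are not rectified), "pose" (4x4, takes a point from camera to world coordinates). Camera axes: x right, y down, z forward; pixel columns grow to the right and rows downward; lengths in mm; the calibration is good to about 2 mm. A picture is of the moment at which its call begins. There is no depth.
- env.job_done(): hands the job in, once; it reports no verdict.
The state is a dict: "clock": time; "joint_pos": joint angles; "joint_vel": joint speeds; "joint_efforts": joint torques, N m; "eef_pos": TCP position; "eef_rot": TCP orientation; "wrist_force": force on the tool from outside, world axes, zero at the start; "wrist_torque": the same for the moment, N m; "finger_gap": opening from 0.0 (shut) to 1.0 (fully open).
Only numpy, scipy, OpenCV 4.12 (cv2) and the standard library are available. Lean on these libraries where they do the work, as an engineer would, in place of code of your own. Each camera call takes 0.05 s, during which the arm holds its last target. There are 200 camera calls.

## Working session

There is one attempt and no reset: what is moved stays moved. The work goes in short steps, Python scripts to look and compute and a tool call to move; the robot and the scene stay as the last step left them, time stands still between calls to the robot, and variables do not carry over. Pictures are saved under pics/ and viewed, on a budget of 10 in all, crops included, one or two more only if the job needs it, and the job is handed in when it is done.

Besides the shell and the picture viewer there is one more tool, called as name([rows], argument=value, ...), one row to a line, values as JSON. move_arm: Moves the arm, as the interface text tells. Shifts and turns lie within -1 to 1; 1 stands for 0.02 m of shift or 8 degrees of turn. Its arguments: {"type":"object","properties":{"increments":{"type":"array","items":{"type":"array","items":{"type":"number"}}}},"required":["increments"]}

```bash
ls; mkdir -p pics; python3 - <<'E'
from rig import env
import cv2, numpy as np
np.set_printoptions(precision=4,suppress=True)
s=env.observe(); print(s['clock'],s['eef_pos'],s['eef_rot'],s['finger_gap'])
for n in("scene","top"):
    d=env.get_image(n); cv2.imwrite(f"pics/{n}0.png",cv2.cvtColor(np.array(d["pixels"]),cv2.COLOR_RGB2BGR))
    np.savez(f"{n}0.npz",**d); print(n,d["mtx"],d["dist_coeffs"],d["pose"])
E
```

```text
pics
0.0 [ 259.152  -568.3017  403.5477] [[-0.0007  0.4149 -0.9099]
 [ 0.0021 -0.9099 -0.4149]
 [-1.     -0.0022 -0.0002]] 1.0034634413869945
scene [[475.1418   0.     272.2057]
 [  0.     475.1418 209.7635]
 [  0.       0.       1.    ]] [0.0226 0.     0.     0.     0.    ] [[   0.8404    0.3049   -0.448  1097.1417]
 [   0.5417   -0.4945    0.6797 -737.717 ]
 [  -0.0143   -0.814    -0.5808  774.2002]
 [   0.        0.        0.        1.    ]]
top [[425.829    0.     277.982 ]
 [  0.     425.829  211.5303]
 [  0.       0.       1.    ]] [0.025 0.    0.    0.    0.   ] [[  -0.0293   -0.9962    0.0819  531.3881]
 [  -0.9994    0.0307    0.016     3.5365]
 [  -0.0185   -0.0814   -0.9965 1184.2459]
 [   0.        0.        0.        1.    ]]
```

View pics/scene0.png

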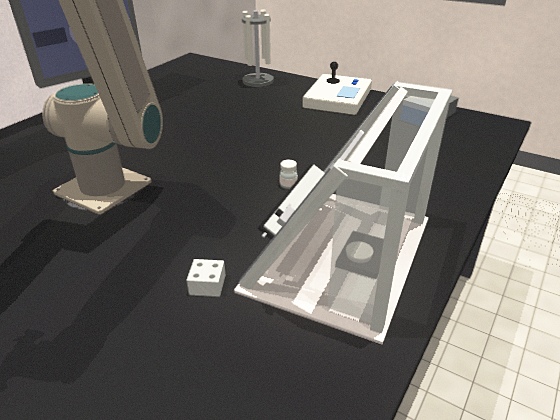

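View pics/top0.png

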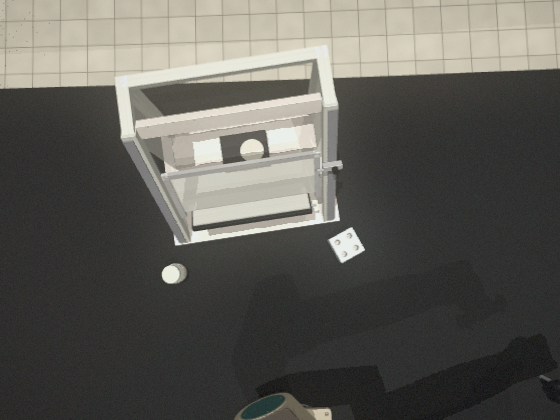

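The scene view shows the right post and clip side on, with the tube block at (207,277) and the jar at (288,173). In the top view the front foot runs from (175,243) to (339,220), the lip is at about (252,210), the pointer at about (317,208) and the clip at about (333,166). Next I'll enlarge the important parts.

```bash
cat > h.py <<'E'
import numpy as np, cv2
np.set_printoptions(precision=2,suppress=True)
def ray(d,uv):
    p=cv2.undistortPoints(np.array([[uv]],float),d["mtx"],d["dist_coeffs"])[0,0]
    T=np.array(d["pose"]); v=T[:3,:3]@np.array([p[0],p[1],1.]); return T[:3,3],v/np.linalg.norm(v)
def plane(d,uv,n=(0,0,1),c=0.):
    o,v=ray(d,uv); n=np.array(n,float); return o+v*(c-n@o)/(n@v)
def tri(d1,u1,d2,u2):
    o1,v1=ray(d1,u1); o2,v2=ray(d2,u2)
    t=np.linalg.lstsq(np.c_[v1,-v2],o2-o1,rcond=None)[0]
    a,b=o1+v1*t[0],o2+v2*t[1]; return (a+b)/2,np.linalg.norm(a-b)
def proj(d,P):
    T=np.linalg.inv(d["pose"]); return cv2.projectPoints(np.array(P,float).reshape(-1,3),cv2.Rodrigues(T[:3,:3])[0],T[:3,3],d["mtx"],d["dist_coeffs"])[0][:,0]
E
python3 - <<'E'
from h import *
T=dict(np.load("top0.npz"));S=dict(np.load("scene0.npz"))
for uv in((175,243),(339,220)): print(plane(T,uv))
print('scene foot right',plane(S,(236,291)),plane(S,(383,341)))
print('block',plane(T,(346,245),c=45),'jar',plane(T,(172,274),c=75))
t=cv2.imread("pics/top0.png");s=cv2.imread("pics/scene0.png")
a=cv2.resize(t[150:250,160:360],None,fx=4,fy=4,interpolation=cv2.INTER_CUBIC)   # 800x400
cv2.imwrite("pics/c_top.png",a)
b=cv2.resize(s[70:270,225:425],None,fx=3,fy=3,interpolation=cv2.INTER_CUBIC)
cv2.imwrite("pics/c_scene.png",b)
E
```

```text
[549.79 311.58   0.  ]
[ 599.95 -146.13    0.  ]
scene foot right [ 601.71 -140.97    0.  ] [935.59 -96.42   0.  ]
block [ 530.28 -156.23   45.  ] jar [468.81 300.51  75.  ]
```

View pics/c_top.png

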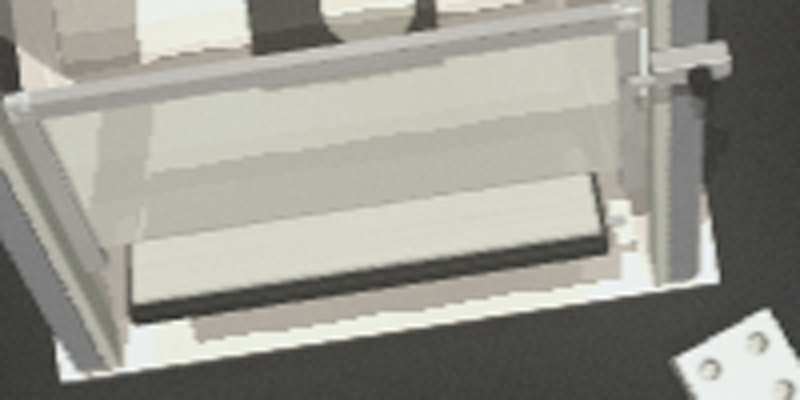

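View pics/c_scene.png

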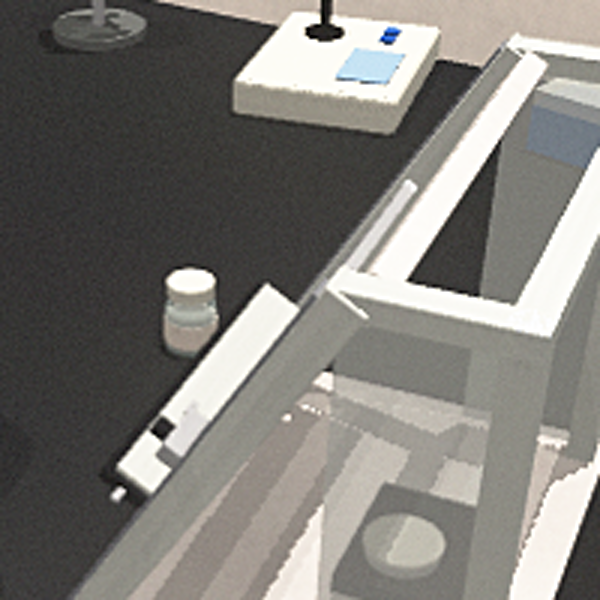

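```bash
cat >> h.py <<'E'
PR=np.array([600.,-146.,0]);PL=np.array([549.8,311.6,0])
O=(PR+PL)/2; ye=(PL-PR)/np.linalg.norm(PL-PR); ze=np.array([0,0,1.]); xe=np.cross(ye,ze)
u=.5*xe+.866*ze; n=.866*xe-.5*ze
def E(p): q=np.array(p)-O; return np.array([q@xe,q@ye,q@ze])
def L(p): q=np.array(p)-O; return np.array([q@n,q@ye,q@u])   # normal-in, left, up-slope
E
python3 - <<'E'
from h import *
T=dict(np.load("top0.npz"));S=dict(np.load("scene0.npz"))
ct=lambda x,y:(160+(x-1.5)/4,150+(y-1.5)/4); cs=lambda x,y:(225+(x-1)/3,70+(y-1)/3)
for nm,a,b in(('coverFR',ct(606,237),cs(117,466)),('coverFL',ct(133,307),cs(268,286)),('pointerA',ct(620,220),cs(118,494)),('pointerB',ct(630,242),cs(118,494)),('clip screw',ct(702,75),cs(161,427)),('clip end',ct(730,60),cs(160,440)),
 ('sash TR',ct(632,12),cs(0,0)),):
    p,e=tri(T,a,S,b); print(nm,p,'E',E(p),'L',L(p),'gap',e)
for nm,uv in(('lipFR',ct(607,252)),('lipFL',ct(133,320))): print(nm,uv)
E
```

```text
coverFR [623.39 -59.35 143.4 ] E [  32.7  -146.59  143.4 ] L [ -43.38 -146.59  140.53] gap 5.910848464633424
coverFL [589.29 232.37 139.41] E [ 30.61 147.11 139.41] L [-43.19 147.11 136.04] gap 5.218945438397081
pointerA [633.42 -70.39 129.18] E [  41.47 -158.65  129.18] L [ -28.68 -158.65  132.6 ] gap 2.172904083353536
pointerB [625.69 -72.04 126.51] E [  33.6  -159.45  126.51] L [ -34.16 -159.45  126.36] gap 16.77745796359619
clip screw [ 700.65 -112.54  240.77] E [ 103.7  -207.89  240.77] L [ -30.58 -207.89  260.36] gap 2.669932215536933
clip end [ 708.73 -127.77  243.  ] E [ 110.07 -223.91  243.  ] L [ -26.18 -223.91  265.47] gap 1.330423413323357
sash TR [639.16 -86.07 508.05] E [  45.46 -174.87  508.05] L [-214.66 -174.87  462.7 ] gap 105.59644439851981
lipFR (311.375, 212.625)
lipFL (192.875, 229.625)
```

The cover's front edge measures 294 mm (nominal 290), with its underside about 119 mm up the slope and the clip about 135 mm above the pointer. That's enough to start. First move: across in front of the enclosure at height, closing the fingers.

move_arm([
  [0,-1,-0.8,0,0,0,-1],
  [0,-1,-0.8,0,0,0,-1],
  [0,-1,-0.8,0,0,0,-1],
  [0,-1,-0.8,0,0,0,-1],
  [0,-1,-0.8,0,0,0,-1],
])

```text
clock: 0.72
eef_pos: [290.7, -443.3, 404.2]
eef_rot: [[-0.0, 0.415, -0.91], [0.001, -0.91, -0.415], [-1.0, -0.001, 0.0]]
wrist_force: [0.6, 0.0, 0.9]
finger_gap: -0.001
```

move_arm([
  [0,-1,-0.8,0,0,0,-1],
  [0,-1,-0.8,0,0,0,-1],
  [0,-1,-0.8,0,0,0,-1],
  [0,-1,-0.8,0,0,0,-1],
  [0,-1,-0.8,0,0,0,-1],
])

```text
clock: 1.35
eef_pos: [322.2, -318.6, 404.8]
eef_rot: [[0.0, 0.415, -0.91], [-0.0, -0.91, -0.415], [-1.0, 0.0, -0.0]]
wrist_force: [0.1, 0.6, 0.3]
finger_gap: -0.001
```

move_arm([
  [0,-1,-0.8,0,0,0,-1],
  [0,-1,-0.8,0,0,0,-1],
  [0,-1,-0.8,0,0,0,-1],
  [0,-1,-0.8,0,0,0,-1],
  [0,-1,-0.8,0,0,0,-1],
])

```text
clock: 1.98
eef_pos: [353.2, -194.5, 404.8]
eef_rot: [[0.0, 0.415, -0.91], [-0.0, -0.91, -0.415], [-1.0, 0.0, -0.0]]
wrist_force: [0.2, 0.1, 0.1]
finger_gap: -0.001
```

move_arm([
  [0,-1,-0.8,0,0,0,-1],
  [0,-1,-0.8,0,0,0,-1],
  [0,-1,-0.8,0,0,0,-1],
  [0,-1,-0.8,0,0,0,-1],
  [0,-1,-0.8,0,0,0,-1],
])

```text
clock: 2.6
eef_pos: [384.2, -70.4, 404.8]
eef_rot: [[0.0, 0.415, -0.91], [-0.0, -0.91, -0.415], [-1.0, 0.0, -0.0]]
wrist_force: [0.0, -0.8, -0.6]
finger_gap: -0.004
```

move_arm([
  [0,-1,-0.8,0,0,0,-1],
  [0,-1,-0.8,0,0,0,-1],
  [0,-1,-0.8,0,0,0,-1],
  [0,-1,-0.8,0,0,0,-1],
  [0,-1,-0.8,0,0,0,-1],
])

```text
clock: 3.22
eef_pos: [415.4, 53.7, 404.8]
eef_rot: [[0.0, 0.415, -0.91], [-0.0, -0.91, -0.415], [-1.0, 0.0, -0.0]]
wrist_force: [1.0, -0.2, -0.2]
finger_gap: -0.0
```

move_arm([
  [0,0,0,-1,0,0,-1],
  [0,0,0,-1,0,0,-1],
  [0,0,0,-1,0,0,-1],
  [0,0,0,-1,0,0,-1],
  [0,0,0,-1,0,0,-1],
])

```text
clock: 3.85
eef_pos: [415.2, 52.9, 404.8]
eef_rot: [[0.0, 0.905, -0.426], [-0.0, -0.426, -0.905], [-1.0, 0.0, -0.0]]
wrist_force: [0.1, -0.2, 0.2]
finger_gap: -0.003
```

move_arm([
  [0,0,0,-1,0,0,-1],
  [0,0,0,-1,0,0,-1],
  [0,0,0,-1,0,0,-1],
  [0,0,0,-1,0,0,-1],
])

```text
clock: 4.35
eef_pos: [415.2, 52.8, 404.7]
eef_rot: [[0.0, 0.993, 0.118], [0.0, 0.118, -0.993], [-1.0, 0.0, 0.0]]
wrist_force: [0.9, 0.8, 0.0]
finger_gap: 0.002
```

move_arm([
  [0,0,0,0,0,1,-1],
  [0,0,0,0,0,1,-1],
  [0,0,0,0,0,1,-1],
  [0,0,0,0,0,1,-1],
])

```text
clock: 4.85
eef_pos: [415.1, 52.9, 404.9]
eef_rot: [[0.53, 0.84, 0.114], [0.061, 0.096, -0.993], [-0.845, 0.534, -0.001]]
wrist_force: [0.1, 0.1, 0.6]
finger_gap: -0.005
```

move_arm([
  [0,0,0,0,0,1,-1],
  [0,0,0,0,0,1,-1],
  [0,0,0,0,0,1,-1],
  [0,0,0,0,0,0.5,-1],
  [0,0,0,0,0,0,-1],
])

```text
clock: 5.48
eef_pos: [414.5, 52.8, 403.5]
eef_rot: [[0.859, 0.499, 0.114], [0.099, 0.056, -0.993], [-0.502, 0.865, -0.001]]
wrist_force: [0.5, 0.1, -0.9]
finger_gap: 0.002
```

```bash
cat >> h.py <<'E'
def go(env,tip):  # tool-axis shift (units of 20 mm) to bring fingertip to L-coords tip
    s=env.observe(); R=np.array(s["eef_rot"]); p=np.array(s["eef_pos"])+173*R[:,0]
    w=O+tip[0]*n+tip[1]*ye+tip[2]*u
    print('clock',s['clock'],'joints',np.array(s['joint_pos']),'F',np.array(s['wrist_force']),'tip L',L(p),'TCP',p-173*R[:,0]); print('units',R.T@(w-p)/20)
E
python3 - <<'E'
from h import *
from rig import env
go(env,(-90,0,80))
E
```

```text
clock 5.475 joints [ -4.31 -23.4  -51.51   2.47   9.41  84.55] F [ 0.55  0.13 -0.93] tip L [-169.65  -11.51  267.7 ] TCP [414.52  52.78 403.5 ]
units [ 4.01 -9.38 -0.57]
```

move_arm([
  [1,0,-0.6,0,0,0,-1],
  [1,0,0,0,0,0,-1],
  [1,0,0,0,0,0,-1],
  [0.9,0,0,0,0,0,-1],
  [0,0,0,0,0,0,-1],
])

```text
clock: 6.1
eef_pos: [482.1, 72.2, 365.2]
eef_rot: [[0.859, 0.499, 0.114], [0.099, 0.057, -0.993], [-0.502, 0.865, -0.001]]
wrist_force: [-0.1, 1.5, -0.6]
finger_gap: -0.004
```

move_arm([
  [0,-1,0,0,0,0,-1],
  [0,-1,0,0,0,0,-1],
  [0,-1,0,0,0,0,-1],
  [0,-1,0,0,0,0,-1],
  [0,0,0,0,0,0,-1],
])

```text
clock: 6.72
eef_pos: [440.1, 67.4, 294.8]
eef_rot: [[0.858, 0.501, 0.113], [0.098, 0.056, -0.994], [-0.504, 0.864, -0.001]]
wrist_force: [0.4, -0.2, -0.7]
finger_gap: 0.002
```

```bash
python3 - <<'E'
from h import *
from rig import env
go(env,(-90,0,80))
E
```

```text
clock 6.725 joints [ -1.48  -8.01 -58.06 -19.54   6.92  85.99] F [ 0.42 -0.17 -0.73] tip L [-91.91   0.09 186.69] TCP [440.11  67.37 294.83]
units [ 0.12 -5.33 -0.  ]
```

Joint 3 is at -58° and its limit is -61.7°, so going lower at 30° pitch would run out of range. I'll steepen the tool to about 42°.

move_arm([
  [0,0,0,0,0,-1,-1],
  [0,0,0,0,0,-0.5,-1],
  [0,0,0,0,0,0,-1],
])

```text
clock: 7.1
eef_pos: [443.4, 67.3, 299.2]
eef_rot: [[0.742, 0.661, 0.114], [0.084, 0.076, -0.994], [-0.665, 0.747, 0.001]]
wrist_force: [0.8, 0.8, 0.5]
finger_gap: -0.002
```

```bash
python3 - <<'E'
from h import *
from rig import env
go(env,(-85,0,75)); go(env,(-18,0,75))
E
```

```text
clock 7.1 joints [ -1.14  -9.29 -52.47  -1.22   5.69  84.86] F [0.84 0.82 0.5 ] tip L [-94.85  -0.49 157.77] TCP [443.38  67.35 299.16]
units [ 1.32 -3.95 -0.03]
clock 7.1 joints [ -1.14  -9.29 -52.47  -1.22   5.69  84.86] F [0.84 0.82 0.5 ] tip L [-94.85  -0.49 157.77] TCP [443.38  67.35 299.16]
units [ 4.6  -3.27 -0.02]
```

move_arm([
  [0.3,-1,0,0,0,0,-1],
  [0.3,-1,0,0,0,0,-1],
  [0.3,-1,0,0,0,0,-1],
  [0.4,-0.95,0,0,0,0,-1],
  [0,0,0,0,0,0,-1],
])

```text
clock: 7.72
eef_pos: [407.0, 63.5, 218.8]
eef_rot: [[0.736, 0.668, 0.113], [0.084, 0.076, -0.994], [-0.672, 0.741, -0.001]]
wrist_force: [-0.1, 0.5, 1.1]
finger_gap: 0.001
```

```bash
python3 - <<'E'
from h import *
from rig import env
go(env,(-15,0,72))
d=env.get_image("scene"); s=cv2.cvtColor(np.array(d["pixels"]),cv2.COLOR_RGB2BGR)
t=cv2.cvtColor(np.array(env.get_image("top")["pixels"]),cv2.COLOR_RGB2BGR)
a=cv2.resize(s[90:270,200:400],None,fx=3,fy=3,interpolation=cv2.INTER_CUBIC)
cv2.imwrite("pics/c2.png",a)
E
```

```text
clock 7.725 joints [ -1.96  -2.68 -61.16 -15.97   6.29  84.32] F [-0.07  0.5   1.07] tip L [-86.66  -0.24  68.39] TCP [407.01  63.5  218.78]
units [3.46 0.93 0.  ]
```

View pics/c2.png

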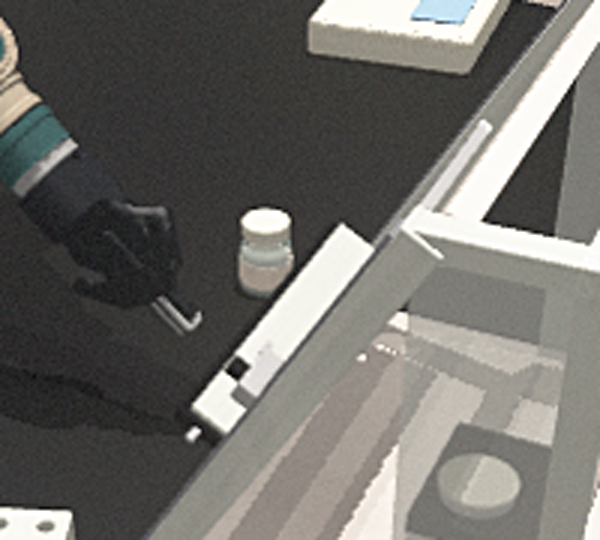

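move_arm([
  [1,0.2,0,0,0,0,-1],
  [1,0.2,0,0,0,0,-1],
  [1,0.2,0,0,0,0,-1],
  [0.5,0.3,0,0,0,0,-1],
  [0,0,0,0,0,0,-1],
])

```text
clock: 8.45
eef_pos: [473.8, 70.8, 188.1]
eef_rot: [[0.74, 0.663, 0.114], [0.084, 0.076, -0.994], [-0.667, 0.745, 0.0]]
wrist_force: [-0.4, 0.2, 0.2]
finger_gap: 0.001
```

```bash
python3 - <<'E'
from h import *
from rig import env
go(env,(-15,0,97))
E
```

```text
clock 8.45 joints [ -0.54   9.   -55.47 -22.42   5.24  85.26] F [-0.39  0.16  0.25] tip L [-12.9   -0.39  76.5 ] TCP [473.78  70.77 188.08]
units [-0.31  0.98 -0.02]
```

move_arm([
  [-0.1,0.5,0,0,0,0,-1],
  [-0.1,0.5,0,0,0,0,-1],
  [-0.1,0.5,0,0,0,0,-1],
  [-0.1,0.5,0,0,0,0,-1],
  [-0.1,0.5,0,0,0,0,-1],
])

```text
clock: 9.07
eef_pos: [496.7, 73.7, 230.4]
eef_rot: [[0.736, 0.667, 0.113], [0.084, 0.076, -0.994], [-0.671, 0.741, -0.0]]
wrist_force: [-8.1, -1.3, 2.0]
finger_gap: -0.005
```

```bash
cat > look.py <<'E'
import sys
from h import *
from rig import env
k=sys.argv[1]
go(env,(-15,0,200))
c=[]
for nm,(x,y) in(("scene",(230,95)),("top",(240,110))):
    d=env.get_image(nm); np.savez(f"{nm}{k}.npz",**d)
    s=cv2.cvtColor(np.array(d["pixels"]),cv2.COLOR_RGB2BGR)
    c.append(cv2.resize(s[y:y+150,x:x+100],None,fx=4,fy=4,interpolation=cv2.INTER_CUBIC))
cv2.imwrite(f"pics/l{k}.png",np.hstack(c))
E
python3 look.py 3
```

```text
clock 9.075 joints [ -0.1    4.94 -50.91 -13.47   4.9   85.56] F [-8.09 -1.3   1.96] tip L [-14.29   0.07 123.64] TCP [496.68  73.71 230.39]
units [-0.84  3.72  0.01]
```

View pics/l3.png

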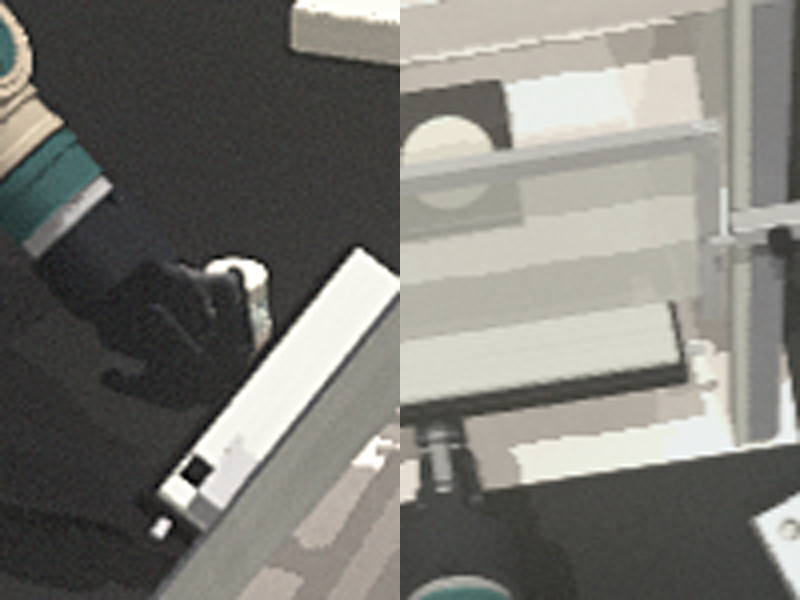

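The lip has risen about 27 mm, with the finger under it at top-crop (440,430). The force is mostly axial, about 7 N along the finger. I'll hold for a row and see whether it's steady before easing back.

move_arm([
  [0,0,0,0,0,0,-1],
])

```text
clock: 9.3
eef_pos: [497.8, 73.8, 232.0]
eef_rot: [[0.74, 0.663, 0.114], [0.085, 0.076, -0.994], [-0.667, 0.745, 0.0]]
wrist_force: [-10.9, -0.1, 7.4]
finger_gap: -0.0
```

move_arm([
  [-0.3,0,0,0,0,0,-1],
])

```text
clock: 9.43
eef_pos: [494.2, 73.2, 236.0]
eef_rot: [[0.74, 0.663, 0.114], [0.085, 0.076, -0.994], [-0.667, 0.745, 0.0]]
wrist_force: [-0.3, -0.1, 0.5]
finger_gap: 0.001
```

move_arm([
  [0,0.2,0,0,0,0,-1],
  [0,0,0,0,0,0,-1],
])

```text
clock: 9.68
eef_pos: [497.4, 73.5, 239.0]
eef_rot: [[0.74, 0.663, 0.113], [0.084, 0.076, -0.994], [-0.667, 0.745, 0.0]]
wrist_force: [0.3, 0.3, -0.4]
finger_gap: 0.002
```

The reaction of (-10.9, 7.4) N lay exactly along the lip's outward front normal, so a knuckle was bearing on the lip front. I'll draw back another 8 mm, then go on up in small steps.

move_arm([
  [-0.4,0,0,0,0,0,-1],
  [-0.05,0.25,0,0,0,0,-1],
  [0,0,0,0,0,0,-1],
])

```text
clock: 10.05
eef_pos: [493.1, 73.1, 247.9]
eef_rot: [[0.739, 0.664, 0.113], [0.084, 0.076, -0.994], [-0.669, 0.744, 0.0]]
wrist_force: [-0.8, -0.7, 0.6]
finger_gap: -0.004
```

move_arm([
  [-0.1,0.5,0,0,0,0,-1],
  [0,0,0,0,0,0,-1],
])

```text
clock: 10.3
eef_pos: [498.7, 73.7, 256.9]
eef_rot: [[0.739, 0.664, 0.114], [0.084, 0.076, -0.994], [-0.668, 0.744, 0.0]]
wrist_force: [-1.1, -0.1, 0.2]
finger_gap: 0.002
```

```bash
python3 look.py 4
```

```text
clock 10.3 joints [ -0.1    1.86 -49.43  -9.17   4.92  85.56] F [-1.14 -0.15  0.19] tip L [-25.7   -0.12 148.36] TCP [498.65  73.73 256.93]
units [-0.01  2.64  0.  ]
```

View pics/l4.png

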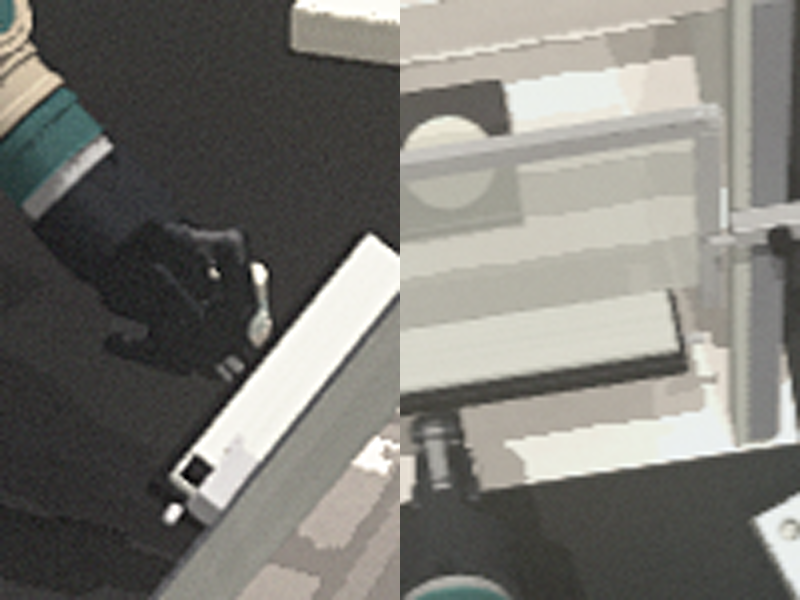

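```bash
python3 - <<'E'
from h import *
ld=lambda a:dict(np.load(a+".npz"))
ct=lambda x,y:(240+(x-400-1.5)/4,110+(y-1.5)/4); cs=lambda x,y:(230+(x-1.5)/4,95+(y-1.5)/4)
T,S=ld("top4"),ld("scene4")
for nm,uv in(("lip0",(311.4,212.6)),("lip3",ct(690,383)),("lip4",ct(690,371))): print(nm,L(plane(T,uv,n,n@O-51)))
for a in((697,338),(708,372)):
    p,e=tri(T,ct(*a),S,cs(172,513)); print('ptr',L(p),e)
for a in((712,240),(722,240),(724,205)): 
    for c in(-40,-30,-20): print('marker',a,c,L(plane(T,ct(*a),n,n@O+c)))
# where do pointer (n=-40..-20) and clip project in scene
for c in(-45,-35,-25,-15): print(c,proj(S,O+c*n-160*ye+255*u), proj(T,O+c*n-160*ye+255*u))
# dominant crops side by side, larger scale around clip
s=cv2.cvtColor(S["pixels"],cv2.COLOR_RGB2BGR)[195:245,250:300]; t=cv2.cvtColor(T["pixels"],cv2.COLOR_RGB2BGR)[155:210,290:345]
cv2.imwrite("pics/z4.png",np.hstack([cv2.resize(s,(400,400),interpolation=cv2.INTER_NEAREST),cv2.resize(t,(400,400),interpolation=cv2.INTER_NEAREST)]))
E
```

```text
lip0 [ -51.   -147.72  130.91]
lip3 [ -51.   -150.1   161.19]
lip4 [ -51.   -150.34  173.51]
ptr [ -28.81 -157.73  176.1 ] 1.2863206151603508
ptr [ -36.43 -156.88  165.65] 21.57490367455822
marker (712, 240) -40 [ -40.   -166.23  277.82]
marker (712, 240) -30 [ -30.   -167.77  265.73]
marker (712, 240) -20 [ -20.   -169.32  253.64]
marker (722, 240) -40 [ -40.   -171.74  276.61]
marker (722, 240) -30 [ -30.   -173.38  264.51]
marker (722, 240) -20 [ -20.   -175.02  252.4 ]
marker (724, 205) -40 [ -40.   -172.92  305.33]
marker (724, 205) -30 [ -30.   -174.58  293.7 ]
marker (724, 205) -20 [ -20.   -176.23  282.07]
-45 [[282.64 196.36]] [[315.3  178.33]]
-35 [[286.55 199.47]] [[314.59 174.89]]
-25 [[290.46 202.58]] [[313.88 171.5 ]]
-15 [[294.38 205.69]] [[313.19 168.14]]
```

View pics/z4.png

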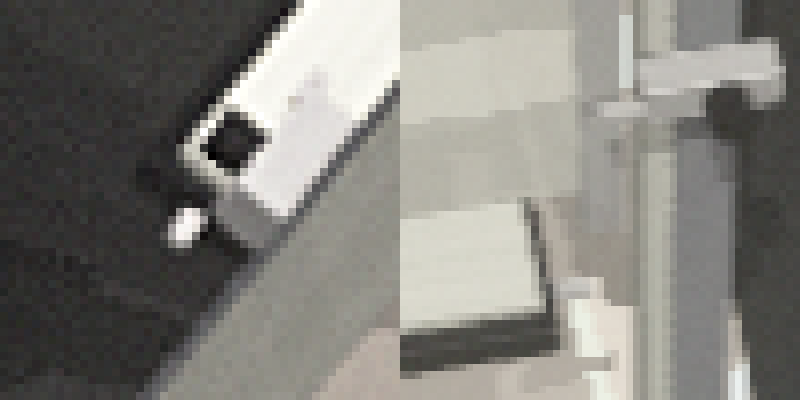

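The zoom resolves the pointer in both views, at slope position u≈176 with a 1.3 mm ray gap. The marker's inner tip is at top pixel (317.3,169.8), giving u≈264.5 in the pointer's plane, so about 88 mm remain. I'll push 70 mm and look again.

move_arm([
  [-0.1,0.49,0,0,0,0,-1],
  [-0.1,0.49,0,0,0,0,-1],
  [-0.1,0.49,0,0,0,0,-1],
  [-0.1,0.49,0,0,0,0,-1],
])

```text
clock: 10.9
eef_pos: [518.4, 76.1, 291.3]
eef_rot: [[0.738, 0.665, 0.114], [0.085, 0.076, -0.994], [-0.669, 0.743, -0.0]]
wrist_force: [-4.2, 0.5, -0.2]
finger_gap: -0.0
```

move_arm([
  [-0.1,0.49,0,0,0,0,-1],
  [-0.1,0.49,0,0,0,0,-1],
  [-0.1,0.49,0,0,0,0,-1],
  [0,0,0,0,0,0,-1],
])

```text
clock: 11.4
eef_pos: [535.0, 77.7, 318.9]
eef_rot: [[0.742, 0.661, 0.113], [0.084, 0.076, -0.994], [-0.665, 0.747, 0.001]]
wrist_force: [0.5, -0.1, 0.5]
finger_gap: -0.002
```

```bash
cat > zoom.py <<'E'
import sys
from h import *
from rig import env
k=sys.argv[1]; go(env,(-25,0,236))
d=env.get_image("top"); np.savez(f"top{k}.npz",**d); e=env.get_image("scene"); np.savez(f"scene{k}.npz",**e)
s=cv2.cvtColor(np.array(e["pixels"]),cv2.COLOR_RGB2BGR)[165:245,250:330]
t=cv2.cvtColor(np.array(d["pixels"]),cv2.COLOR_RGB2BGR)[150:190,295:335]
cv2.imwrite(f"pics/z{k}.png",np.hstack([cv2.resize(s,(400,400),interpolation=cv2.INTER_NEAREST),cv2.resize(t,(400,400),interpolation=cv2.INTER_NEAREST)]))
E
python3 zoom.py 5
```

```text
clock 11.4 joints [  0.42  -0.62 -41.89   0.59   4.52  85.92] F [ 0.52 -0.08  0.48] tip L [-24.84  -0.23 220.97] TCP [535.03  77.71 318.87]
units [-0.16  0.73 -0.01]
```

View pics/z5.png

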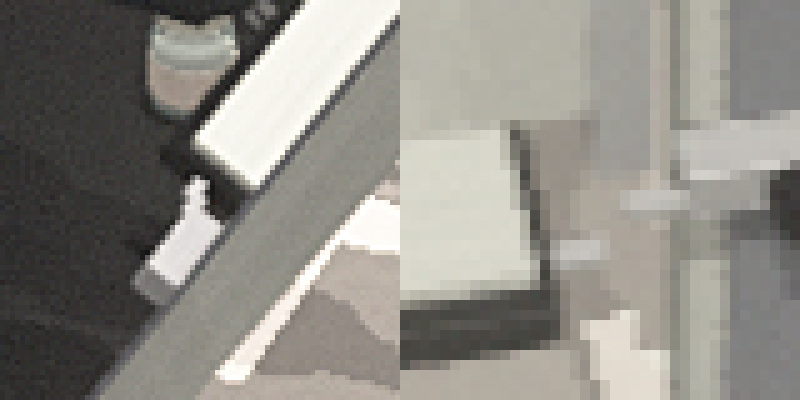

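The top zoom shows the pointer's outer tip at about (605,244), or full (315.5,174.4). The marker's inner tip is at about (622,203), or full (317.2,170.3). The window is still short of the mark.

```bash
python3 - <<'E'
from h import *
T=dict(np.load("top5.npz"))
f=lambda x,y:(295+(x-400)/10-.5,150+y/10-.5)
g=T["pixels"].astype(int)[:, :, :].sum(2)//3
print(g[166:180,309:326])
for c in(-33,-29,-25):
    a,b=[L(plane(T,f(*q),n,n@O+c)) for q in((605,244),(622,203))]; print(c,a,b,b-a)
E
```

```text
[[144 144 145 145 146 153 154 156 152 152 153 172 162 136 170 189 187]
 [146 145 144 147 156 160 157 159 159 158 173 185 164 121 171 205 206]
 [147 144 142 145 155 164 162 164 162 162 176 186 177 142 138 155 158]
 [126 145 145 157 165 166 166 168 178 188 191 192 192 191 176 155 158]
 [127 146 146 157 166 166 166 165 180 191 190 188 184 180 168 161 155]
 [120 147 145 158 165 166 166 162 158 162 165 165 156 146 141 156 164]
 [119 145 148 158 166 165 162 164 164 159 162 175 167 132 138 144 148]
 [105 136 148 146 159 173 172 164 163 161 165 163 149 132 138 147 147]
 [ 94 154 186 191 192 193 179 163 164 165 165 163 156 135 132 144 147]
 [106 168 193 193 195 190 177 166 160 163 163 162 154 136 132 142 149]
 [ 75 146 172 165 158 160 162 162 164 163 165 165 154 136 149 172 176]
 [ 65 122 147 148 146 145 156 162 164 163 163 164 149 130 154 174 175]
 [ 82  99 134 148 146 146 155 165 165 163 164 164 151 135 154 174 178]
 [ 67  88 127 145 147 145 144 154 164 163 165 164 152 134 154 174 176]]
-33 [ -33.   -161.26  255.81] [ -33.   -165.24  269.2 ] [ 0.   -3.98 13.39]
-29 [ -29.   -161.84  250.89] [ -29.   -165.84  264.37] [ 0.   -4.01 13.48]
-25 [ -25.   -162.41  245.96] [ -25.   -166.45  259.53] [ 0.   -4.03 13.56]
```

About 14 mm are left along the slope. I'll push 10 mm at a slower pace, then take a final measurement.

move_arm([
  [-0.04,0.2,0,0,0,0,-1],
  [-0.04,0.2,0,0,0,0,-1],
  [-0.02,0.1,0,0,0,0,-1],
  [0,0,0,0,0,0,-1],
])

```text
clock: 12.0
eef_pos: [538.4, 78.2, 325.2]
eef_rot: [[0.738, 0.665, 0.113], [0.084, 0.076, -0.994], [-0.669, 0.743, 0.0]]
wrist_force: [-0.6, -0.7, -2.0]
finger_gap: 0.004
```

```bash
python3 zoom.py 6; python3 - <<'E'
from h import *
T=dict(np.load("top6.npz"))
print((T["pixels"].astype(int).sum(2)//3)[165:178,308:326])
E
```

```text
clock 12.0 joints [  0.49  -0.78 -40.96   2.     4.45  85.97] F [-0.56 -0.73 -2.  ] tip L [-25.21  -0.08 227.19] TCP [538.43  78.21 325.18]
units [-0.08  0.43 -0.  ]
[[122 145 144 141 141 154 157 153 156 156 160 169 177 164 159 184 189 189]
 [118 144 146 145 144 155 161 161 158 162 173 184 185 163 135 172 190 188]
 [101 136 143 145 147 156 163 164 162 163 162 175 184 163 122 171 205 207]
 [ 87 127 147 144 145 156 163 166 165 163 165 176 187 177 144 137 152 155]
 [ 87 129 144 145 158 164 168 166 170 179 188 192 192 192 191 176 155 157]
 [ 77 121 144 147 157 166 166 165 164 180 192 191 189 185 180 171 161 155]
 [ 64 119 145 147 157 167 167 164 164 161 164 164 162 156 145 140 158 166]
 [115 112 156 170 179 188 191 179 162 162 161 163 175 166 132 138 145 149]
 [114  89 162 192 193 192 193 183 167 163 164 164 163 150 133 136 143 147]
 [145  88 149 176 175 173 162 161 163 162 165 164 165 155 137 134 145 146]
 [161  74 123 152 149 146 156 163 162 162 163 163 163 156 138 134 143 146]
 [142  68 118 147 146 146 159 165 164 165 165 166 165 156 135 151 174 178]
 [ 72  71  88 131 145 146 147 155 163 166 165 166 163 151 131 153 174 176]]
```

View pics/z6.png

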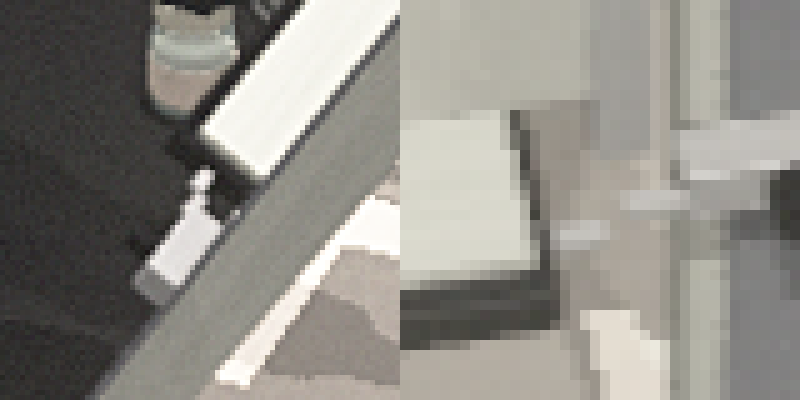

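```bash
python3 - <<'E'
from h import *
T=dict(np.load("top6.npz"));S=dict(np.load("scene6.npz"))
P,M=(314.6,172.45),(317.3,169.5)
for c in(-33,-29,-25):
    a,b=[L(plane(T,q,n,n@O+c)) for q in(P,M)]; print(c,a,b,b-a)
pt,mk=O-29*n,0
a=L(plane(T,P,n,n@O-29)); W=lambda l:O+l[0]*n+l[1]*ye+l[2]*u
b=L(plane(T,M,n,n@O-29)); print('scene pred ptr, mk',proj(S,[W(a),W(b)]), 'aligned ptr',proj(S,W([a[0],a[1],b[2]])))
print((S["pixels"].astype(int).sum(2)//3)[194:214,282:298])
for q in((290.0,200.7),):print(tri(T,P,S,q)[1],L(tri(T,P,S,q)[0]))
for q in((288.9,205.3),(289.2,204)):print(tri(T,M,S,q)[1],L(tri(T,M,S,q)[0]))
E
```

```text
-33 [ -33.   -160.43  261.08] [ -33.   -166.59  269.94] [ 0.   -6.16  8.86]
-29 [ -29.   -161.    256.19] [ -29.   -167.2   265.11] [ 0.   -6.2   8.92]
-25 [ -25.   -161.57  251.3 ] [ -25.   -167.81  260.28] [ 0.   -6.24  8.98]
scene pred ptr, mk [[288.96 201.24]
 [289.71 200.17]] aligned ptr [[291.02 198.57]]
[[ 50  39  37  41  32  38  46  48  50  77 110 140 179 240 252 246]
 [ 56  41  37  39  41  37  41  43  41  49  67 103 142 172 218 247]
 [ 59  62  49  32  33  41  35  36  38  47  46  66  97 121 147 192]
 [ 64  63  61  56  44  34  41  36  29  35  41  49  52  79 110 145]
 [ 60  61  63  57  61  38  32  33  78  95  21  42  50  52  72 114]
 [ 55  59  64  57  64  53  47 130 232 225 150  53  41  52  52  66]
 [ 58  58  59  59  58  52  96 201 247 240 166  33  33  45  53  51]
 [ 56  57  64  66  61  88 183 243 244 218  91  32  40  40  42  53]
 [ 58  54  66  61  54  77 139 199 231 151  30  35  41  36  38  43]
 [ 63  64  56  63  53  50 103 180 155  58  40  47  37  42  49  37]
 [ 54  61  61  50  49  67 162 234 203 113  48  61  58  38  44  38]
 [ 64  59  61  56  77 164 225 230 222 129  50  64  65  56  44  39]
 [ 56  54  60  64 147 234 237 225 165  59  43  61  59  56  58  83]
 [ 63  59  53  56 132 219 228 226 204 132  38  53  58  50 124 191]
 [ 57  55  49  63 152 227 223 224 228 216 146  48  48  82 141 128]
 [ 52  45  39 133 239 227 221 221 223 226 230 193  78 114 103  93]
 [ 49  38 131 238 232 223 220 222 224 227 231 224 156  93  92 125]
 [ 33  89 196 237 222 223 221 222 224 223 225 211 118  91 120 142]
 [ 59 148 232 227 221 223 223 223 222 224 217 136  83 112 147 145]
 [134 229 229 223 220 221 224 221 224 222 145  82  92 134 149 142]]
2.1811855507780047 [ -28.81 -160.4   257.46]
2.7607714556058256 [ -23.01 -168.93  255.97]
1.8732121579040497 [ -24.45 -168.45  258.32]
```

```bash
python3 - <<'E'
from h import *
T=dict(np.load("top6.npz"));S=dict(np.load("scene6.npz"))
W=lambda l:O+l[0]*n+l[1]*ye+l[2]*u
b=np.array([-29,-161,257.]);J=[]
for k in range(3):
    e=np.eye(3)[k]*5
    J.append(np.r_[(proj(T,W(b+e))-proj(T,W(b-e)))[0],(proj(S,W(b+e))-proj(S,W(b-e)))[0]]/10)
J=np.array(J).T; print(J)
for m in((1.4,1.8),(0.8,2.2),(1.8,1.5)):
    r=np.r_[2.7,-2.95,m]; x,res,*_=np.linalg.lstsq(J,r,rcond=None); print(m,x,J@x-r)
S4=dict(np.load("scene4.npz"));S5=dict(np.load("scene5.npz"))
c=[cv2.resize(cv2.cvtColor(s["pixels"],cv2.COLOR_RGB2BGR)[190:216,276:302],(390,390),interpolation=cv2.INTER_CUBIC) for s in(S4,S6:=S)]
c=[cv2.normalize(i,None,0,255,cv2.NORM_MINMAX) for i in c]
cv2.imwrite("pics/m.png",np.hstack(c))
print(S4["pixels"].astype(int).sum(2)[198:214,280:298]//3)
E
```

```text
File "<stdin>", line 12
SyntaxError: assignment expression cannot be used in a comprehension iterable expression
```

```bash
python3 - <<'E'
from h import *
T=dict(np.load("top6.npz"));S=dict(np.load("scene6.npz"));S4=dict(np.load("scene4.npz"))
W=lambda l:O+l[0]*n+l[1]*ye+l[2]*u
b=np.array([-29,-161,257.]);J=[]
for k in range(3):
    e=np.eye(3)[k]*5
    J.append(np.r_[(proj(T,W(b+e))-proj(T,W(b-e)))[0],(proj(S,W(b+e))-proj(S,W(b-e)))[0]]/10)
J=np.array(J).T; print(J)
for m in((1.4,1.8),(0.8,2.2),(1.8,1.5)):
    r=np.r_[2.7,-2.95,m]; x,res,*_=np.linalg.lstsq(J,r,rcond=None); print(m,x,J@x-r)
c=[cv2.resize(cv2.cvtColor(s["pixels"],cv2.COLOR_RGB2BGR)[190:216,276:302],(390,390),interpolation=cv2.INTER_CUBIC) for s in(S4,S)]
cv2.imwrite("pics/m.png",np.hstack(c))
print(S4["pixels"].astype(int).sum(2)[198:214,280:298]//3)
E
```

```text
[[-0.07 -0.44 -0.01]
 [-0.34  0.06 -0.29]
 [ 0.39  0.21  0.23]
 [ 0.31 -0.26 -0.3 ]]
(1.4, 1.8) [ 4.34 -6.65  4.18] [-0.1  -0.13 -0.14  0.02]
(0.8, 2.2) [ 4.29 -7.06  3.24] [ 0.09  0.13  0.14 -0.02]
(1.8, 1.5) [ 4.32 -6.37  4.86] [-0.22 -0.3  -0.33  0.04]
[[ 54  47  48  32  71 185 254 248 244 243 242 244 243 241 240 241 244 241]
 [ 49  47  33  67 179 252 250 245 243 242 243 243 243 240 242 243 241 239]
 [ 46  38  39 151 254 251 243 243 243 244 245 242 241 241 242 242 241 237]
 [ 43  26  99 227 253 246 243 242 243 244 243 241 239 242 244 241 239 240]
 [ 29 103 223 253 245 242 242 243 244 245 243 240 242 242 241 237 237 240]
 [ 69 183 254 248 241 245 244 245 243 231 238 242 243 241 240 240 242 242]
 [185 253 250 242 243 243 245 245 233 222 227 239 243 240 239 241 243 247]
 [253 250 243 241 243 245 245 235 221 210 224 237 242 239 242 242 246 246]
 [252 245 243 243 244 246 241 224 225 223 226 243 240 238 243 243 249 246]
 [250 246 244 243 246 239 198 201 222 221 221 233 242 243 245 248 248 184]
 [245 253 248 246 245 241 210 216 221 218 220 224 232 237 249 249 192  98]
 [140 232 255 248 241 230 229 220 221 220 222 225 221 230 246 225  97  82]
 [ 41 125 233 255 246 226 222 219 223 222 223 222 225 224 192 127  85 122]
 [ 38  47 105 192 235 223 220 221 223 221 225 222 225 205 115  80 107 145]
 [ 52  34  43 153 231 222 223 224 223 224 222 224 219 132  84 105 150 143]
 [ 45  51 134 227 228 224 222 224 224 223 224 219 147  86  98 137 145 141]]
```

View pics/m.png

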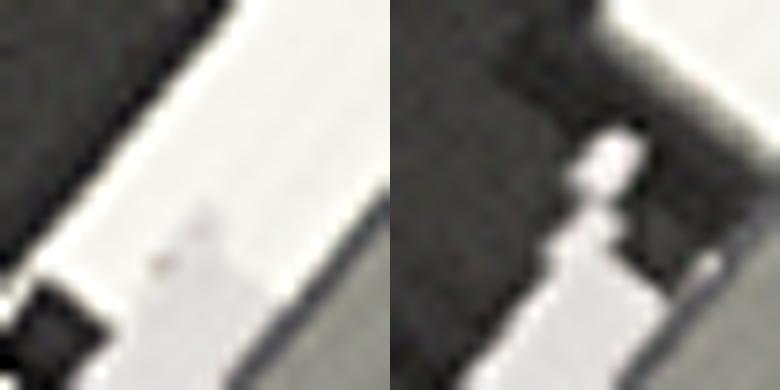

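The marker alone (left) has its tip at scene (289.4,203.2), with the pointer now just above it on the right. Solving both views together gives about 4 mm left up the slope, the clip tip lying about 4 mm deeper than the pointer. I'll push a small step.

move_arm([
  [-0.02,0.1,0,0,0,0,-1],
  [-0.02,0.1,0,0,0,0,-1],
  [0,0,0,0,0,0,-1],
])

```text
clock: 12.48
eef_pos: [540.8, 78.5, 329.3]
eef_rot: [[0.739, 0.664, 0.113], [0.084, 0.076, -0.994], [-0.669, 0.744, 0.0]]
wrist_force: [-1.0, -0.6, -1.0]
finger_gap: 0.003
```

```bash
python3 zoom.py 7; python3 - <<'E'
from h import *
T=dict(np.load("top7.npz"))
print((T["pixels"].astype(int).sum(2)//3)[167:177,308:322])
S=dict(np.load("scene7.npz"))
print((S["pixels"].astype(int).sum(2)//3)[194:208,284:297])
E
```

```text
clock 12.475 joints [  0.51  -0.87 -40.47   2.51   4.44  85.98] F [-0.97 -0.65 -1.01] tip L [-25.13  -0.04 232.14] TCP [540.82  78.49 329.26]
units [-0.03  0.19 -0.  ]
[[ 87 126 145 144 144 156 163 164 163 162 162 174 186 162]
 [ 93 128 145 144 144 153 163 164 162 165 163 177 186 177]
 [ 67 119 145 144 156 165 166 166 168 176 187 192 191 192]
 [ 68 118 146 145 161 173 176 173 165 181 191 194 189 184]
 [122 122 167 186 191 189 193 179 166 160 164 163 163 157]
 [116 105 168 192 191 190 181 174 166 162 162 162 175 165]
 [147  79 141 163 156 157 162 161 164 165 163 164 164 152]
 [150  71 119 145 145 155 163 163 164 162 164 165 164 156]
 [105  68 119 143 142 144 154 163 163 162 164 164 161 155]
 [ 73  71  88 129 145 147 156 163 163 163 164 163 164 158]]
[[ 52  41  36  45  38  43  36  46  56  46  70 116 143]
 [ 63  56  41  39  37  44  37  37  36  46  47  58 106]
 [ 63  58  58  49  41  33  30  33  42  33  45  48  56]
 [ 63  65  63  60  52  27  55 159 205  55  35  48  48]
 [ 61  62  62  58  44  72 160 238 247 203  52  37  43]
 [ 61  58  58  55  60 150 237 243 242 185  36  39  48]
 [ 60  58  61  57  77 141 224 241 184  79  27  40  41]
 [ 60  57  56  58  65  94 162 187 106  42  36  37  39]
 [ 54  60  59  56  53  53  88 106  55  60  58  42  40]
 [ 61  59  57  50  99 161 108  49  55  61  62  65  57]
 [ 64  59  45  74 165 241 208 112  55  61  58  62  63]
 [ 57  53  76 162 225 233 224 123  53  57  62  65  58]
 [ 57  63 146 235 237 222 165  55  50  59  64  54  63]
 [ 55  56 129 221 229 225 203 134  41  52  52  56 123]]
```

Solving both views now gives an offset of about 0 mm (dn 4.0, du -0.2). I'll back the fingers down off the lip, then draw away.

move_arm([
  [0,-0.5,0,0,0,0,-1],
  [0,-1,0,0,0,0,-1],
  [-0.5,-0.5,0,0,0,0,-1],
  [-1,0,0,0,0,0,-1],
  [-1,0,0,0,0,0,-1],
])

```text
clock: 13.2
eef_pos: [476.4, 71.3, 333.3]
eef_rot: [[0.739, 0.664, 0.114], [0.085, 0.076, -0.993], [-0.668, 0.744, -0.0]]
wrist_force: [-0.5, 0.2, -0.3]
finger_gap: -0.003
```

move_arm([
  [-1,0,0,0,0,0,-1],
  [-1,0,0,0,0,0,-1],
  [-0.5,0,0,0,0,0,-1],
  [0,0,0,0,0,0,-1],
  [0,0,0,0,0,0,-1],
])

```text
clock: 13.82
eef_pos: [440.3, 67.1, 365.8]
eef_rot: [[0.738, 0.665, 0.113], [0.084, 0.076, -0.994], [-0.669, 0.743, -0.0]]
wrist_force: [0.0, 0.6, -0.4]
finger_gap: 0.004
```

```bash
python3 zoom.py 8; python3 - <<'E'
from h import *
for k in(7,8):
    T=dict(np.load(f"top{k}.npz"));S=dict(np.load(f"scene{k}.npz"))
    print((T["pixels"].astype(int).sum(2)//3)[169:174,309:320]); print((S["pixels"].astype(int).sum(2)//3)[197:205,287:295])
a,b=[cv2.imread(f"pics/{n}0.png") for n in("top","scene")]
T=dict(np.load("top8.npz"))["pixels"][:,:,::-1]
for nm,(y0,y1,x0,x1) in dict(jar=(262,288,158,190),block=(225,266,326,368),dish=(135,150,240,265)).items():
    print(nm,cv2.absdiff(a,np.ascontiguousarray(T))[y0:y1,x0:x1].mean())
E
```

```text
clock 13.825 joints [ -1.2  -15.77 -47.28  10.75   5.72  84.83] F [ 0.04  0.55 -0.4 ] tip L [-131.08   -0.38  213.03] TCP [440.26  67.08 365.81]
units [4.95 2.23 0.  ]
[[119 145 144 156 165 166 166 168 176 187 192]
 [118 146 145 161 173 176 173 165 181 191 194]
 [122 167 186 191 189 193 179 166 160 164 163]
 [105 168 192 191 190 181 174 166 162 162 162]
 [ 79 141 163 156 157 162 161 164 165 163 164]]
[[ 60  52  27  55 159 205  55  35]
 [ 58  44  72 160 238 247 203  52]
 [ 55  60 150 237 243 242 185  36]
 [ 57  77 141 224 241 184  79  27]
 [ 58  65  94 162 187 106  42  36]
 [ 56  53  53  88 106  55  60  58]
 [ 50  99 161 108  49  55  61  62]
 [ 74 165 241 208 112  55  61  58]]
[[117 144 145 153 162 163 162 164 177 184 188]
 [119 143 143 160 171 174 170 163 177 190 190]
 [121 171 190 189 189 190 177 161 160 160 162]
 [107 164 192 191 188 179 173 167 160 159 161]
 [ 79 140 161 153 156 161 159 162 161 163 162]]
[[ 63  53  24  55 158 206  57  33]
 [ 60  52  66 159 238 249 205  55]
 [ 54  65 145 242 241 238 183  39]
 [ 57  72 143 222 241 187  80  28]
 [ 61  57  92 164 193 114  43  40]
 [ 60  50  58  88 102  61  60  60]
 [ 46  96 164 110  51  54  61  67]
 [ 71 167 241 211 113  50  60  61]]
jar 2.3229166666666665
block 2.2797135114208285
dish 44.29955555555556
```

View pics/z8.png

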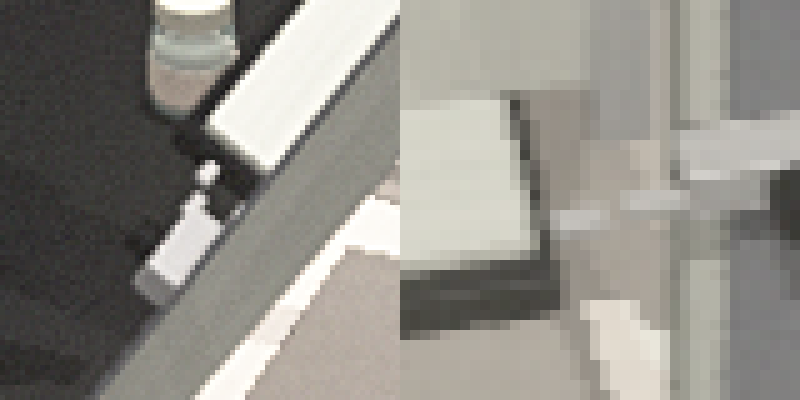

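Nothing shifted on release: pointer and clip pixels are identical in both views, and the jar and block are unchanged. The dish patch differs only because the window's top rail now crosses it, and no arm part went near it. Handing in.

```bash
python3 -c "
from rig import env
print(env.job_done()); print(env.observe()['clock'])"
```

```text
the job is handed in; nothing more can be done
None
the job is handed in; nothing more can be done
```

I pushed the window up about 130 mm with the closed fingers under the middle of the lip, until its pointer was level with the marker clip. Then I lowered the fingers off the lip, drew the hand back about 100 mm and handed the job in at about 14 s. No verdict was reported.

**Height:** Solving the last top and scene views together put the pointer about 0 mm from the clip tip along the slope. That fit also puts the clip tip about 4 mm deeper than the pointer. If the two are really at the same depth, the top view alone gives about 3.5 mm low and the scene view about 3 mm high. All of these are inside the 6 mm limit.

**After letting go:** The pointer and clip pixels matched before and after release in both views. The wrist force was near zero and the fingertips were about 80 mm clear of the lip.

**Jar, block and dish:** The jar and tube block look unchanged in the top view. The dish could not be checked by comparing pictures, because the window's top rail now crosses that part of the view; the hand never went near it.

**Push contact:** The wrist read only 1–2 N at pauses in the last 25 mm. I take the underside push as met because the lip moved with the fingers, but I did not measure it directly.

**Problems on the way:**
- **Tool pitch:** At 30° pitch joint 3 came close to its limit, so I used about 42°.
- **Lip front:** Early in the push something, most likely a finger knuckle, pressed the lip's front with about 13 N. I withdrew about 14 mm and that force went away.

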